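# Spin the vial carousel and brake it on its mark

## Robot

A 6-joint arm with a two-finger parallel gripper is mounted at the origin on the work surface. World frame = base frame: x ahead of the robot, y to its left, z up, the work surface at z = 0. Lengths are in mm, angles in rad, forces in N, time in s.
With the tool pointing down it reaches from about 325 to 1000 mm from the base axis. Payload 5.1 kg.
Tool frame: the origin (TCP) lies on the centre line of the jaws, within the pads' length; the fingertips stand 19 mm ahead of it and the grasp point (between the pads) is the TCP; z points along the fingers, y is the line along which they close (so a half turn about z gives the same grasp; the last joint's range is limited). The gripper opens to 85 mm and grips with 20 to 120 N. Pads are 22 mm wide; open, the fingers measure 114 mm over their backs; the gripper's body (76 mm by 85 mm) begins 54 mm behind the grasp point. The pads swing forward as they close: fully open they stand 13 mm farther back than shut.
Start: joints at [1.077, 0.124, 1.65, -0, 1.367, -0.083], TCP at [259.592, 595.9, 226.622] pointing down, gripper open.
Joint ranges: [-2.61, 2.61], [-1.02, 2.33], [0.03, 2.71], [-1.35, 4.49], [0.32, 2.68], [-2.91, 2.91]. Speed limits (rad/s): [2.57, 2.57, 3.14, 3.14, 3.14, 3.14].

## Interface

Orientations are given as a unit quaternion [x, y, z, w].
In Python, from cell import manip gives the robot as it stands.
- The arm moves only by the tool step_arm, never from a script. Its argument "moves" is a list of rows, each a list of 7 numbers: the finger opening in m, from 0 to 0.0854, then the shift along the tool's x, y, z in m, then the turn, a rotation vector about the tool's x, y, z in units of 5 degrees (1.0 is 5 degrees). In form: [[grip, dx, dy, dz, rx, ry, rz], ...]. A call has 1 to 10 rows; each row shifts and turns the commanded pose from where the row before left it, along the tool's axes as they then stand; what a row does not reach is not made up. A row lasts 1/8 s, in which the tool goes at most 62.5 mm and 10.7 degrees, less where a joint would pass 70% of its speed; a pose out of reach is approached as far as the arm can. A call is refused whole if a number of a shift passes 0.0625 or a number of a turn 1, either way. A call with a gripper value outside its range is refused whole. The fingers move at their own pace and stop on an object; "squeeze" is the grip in N (left out, the last holds). Time passes only in rows, so rows that do not move let the fingers close. It gives the time, the measured TCP pose, the force, the opening and the grip force at its end, in the units of the state.
- manip.sense(): the state, without advancing time (a new reading comes with each control period).
- manip.get_image(name): name is "scene" or "side" or "wrist"; returns the picture (400x640x3 uint8, red, green, blue); there is no depth.
- manip.get_calibration(name): a dict with "intrinsics" (3x3 intrinsics, pixels), "cam_to_world" (4x4, takes a point from camera to world coordinates); the wrist camera has in their place "mount" (4x4, takes a point from camera to tool coordinates, whose origin is the TCP and whose axes are the flange's). Camera axes: x right, y up, looking along -z (the intrinsics and any distortion apply to the point x, -y, -z); pixel columns grow to the right and rows downward; lengths in mm; the calibration is good to about 2 mm. A picture is of the moment at which its call begins: read the wrist's pose just before it. get_calibration takes no time and is no camera call.
- manip.sign_off(): hands the job in; it is judged then, once.
Trained networks look in the newest picture that a camera, given by its name, has taken for a name from the list of things; names that differ only in an ending like _2 or _b are one class to them, and where a whole thing is asked for, a point or a joint stands for the part that bears it (a point fixed in the world has none). Each returns a list of dicts, best first, with "p" (0 to 1); they miss things now and then, are a little off and sometimes report something else, mostly with a low value. They report only what shows in the picture. A call takes as long as a camera call.
- manip.search_frame(query, camera): "extent" ([left, top, right, bottom] as shares, 0 to 1, of the picture: columns of its width, rows of its height, round what is visible of it).
The state is a dict: "time": time; "joint_pos": joint angles; "joint_velocities": joint speeds; "joint_torque": joint torques, N m; "tool_pos": TCP position; "tcp_rot": TCP orientation; "force": force on the tool from outside, world axes, zero at the start; "wrist_torque": the same for the moment, N m; "opening": finger opening in mm; "gripper_force": force on a finger pad.
Only numpy, scipy, OpenCV 4.12 (cv2) and the standard library are available. Lean on these libraries where they do the work, as an engineer would, in place of code of your own. Each camera call takes 0.05 s, during which the arm holds its last target. There are 200 camera calls.

## Task

Check that the vial carousel runs freely and park it: push its red post with a closed fingertip to flick the wheel spinning anticlockwise (seen from above), let go and let the red mark run past the yellow pointer at least once, then, on a later pass, brake the still turning wheel with a fingertip so that it stops with the pointer aiming at the red mark, and take the hand clear. It has to stop there first time: a wheel that stops elsewhere is not to be nudged into place. Do not lift or shift the carousel, and leave the bottle, beaker and jar alone.

Things in the scene. Friction and masses are not known exactly. Their poses are not given: they have to be found in the camera images.
- wheel (a joint): wheel angle about its upright axis, rad, growing anticlockwise from above, counting past full turns; 0 and every whole turn (6.283): mark at the pointer. Starts at rest, -2.6 to -0.8. Inertia about 0.007 kg m2 (+-20%), drag 0.0006 N m dry plus 0.0006 N m s viscous: from 2.5 rad/s it coasts some two turns in 13 s. Pressing its top with 2 to 5 N stops it at once; lifting off straight up may shift it by 5 mm
- hub (a point): point on the wheel's axis, level with the flat top of the white disc, 47 mm above the bench. Disc 280 mm across, 12 mm thick. On it, besides the red post: a steel hub 40 mm across, 12 mm high, and a ring of 8 blue vial caps 16 mm across, 8 mm high, centred 52 mm from the axis. The outer band, 95 to 140 mm from the axis, is flat and clear all round: good for braking
- post_top (a point): centre of the top of the red flick post: an upright round peg, 16 mm in diameter, standing 40 mm out of the disc's top, 85 mm from the wheel's axis; it is fixed to the wheel and goes round with it, at the same bearing as the red mark
- mark (a point): the red mark painted on the outer band of the disc, 36 mm wide along the rim: this point is on its middle line, on the disc's top, 130 mm from the axis, and turns with the wheel
- pointed_at (a point): the point on the disc's top, 130 mm from the axis, that the fixed yellow pointer aims at; it does not turn. The pointer is a small cone lying level just outside the rim, its tip 14 mm further out, on a bracket that reaches 192 mm from the axis and 60 mm above the bench
- carousel: the carousel's grey base, a round plinth 250 mm across with the pointer bracket, 3 kg, standing loose on the bench; origin on the wheel's axis at bench height, its -x axis points towards the pointer
- amber_bottle: small amber reagent bottle with a black cap, 60 mm across, 105 mm tall, origin at the centre of its underside; not to be touched
- beaker: clear beaker, 68 mm across, 85 mm tall, origin at the centre of its underside; not to be touched
- jar: white jar with a blue cap, 52 mm across, 60 mm tall, origin at the centre of its underside; not to be touched

How it is judged:
By the outcome, as a careful person would: the job done as asked, in the order asked, and still so for the second after the job is handed in, with the robot touching nothing.
It also fails if it takes over 42 s, if anything falls off the work surface, if the arm or the gripper's body presses on something with over 40 N, if the wrist force passes 120 N, or if a joint passes its speed limit or range.

## Working session

There is one attempt and no reset: what is moved stays moved. The work goes in short steps, Python scripts to look and compute and a tool call to move; the robot and the scene stay as the last step left them, time stands still between calls to the robot, and variables do not carry over. Pictures are saved under pics/ and viewed, at most 10 in all, crops included, and the job is handed in when it is done.

Besides the shell and the picture viewer there is one more tool, called as name([rows], argument=value, ...), one row to a line, values as JSON. step_arm: Moves the arm, as the interface text tells. Its arguments: {"type":"object","properties":{"moves":{"type":"array","items":{"type":"array","items":{"type":"number"}}},"squeeze":{"type":"number"}},"required":["moves"]}

```bash
mkdir -p pics; ls; cat > h.py <<'E'
import numpy as np, cv2
from cell import manip
def shot(name, fn=None):
    im=manip.get_image(name)
    if fn: cv2.imwrite('pics/'+fn, im[:,:,::-1])
    return im
def ray(cam,u,v):
    c=manip.get_calibration(cam); K=np.array(c['intrinsics']); T=np.array(c['cam_to_world'])
    d=np.linalg.inv(K)@[u,v,1]; d=np.array([d[0],-d[1],-d[2]])
    return T[:3,3], T[:3,:3]@d
def onz(cam,u,v,z):
    o,d=ray(cam,u,v); return o+d*(z-o[2])/d[2]
def proj(cam,P):
    c=manip.get_calibration(cam); K=np.array(c['intrinsics']); T=np.array(c['cam_to_world'])
    q=T[:3,:3].T@(np.array(P,float)-T[:3,3]); p=K@[q[0],-q[1],-q[2]]; return p[:2]/p[2]
E
python3 - <<'E'
from h import *
print(manip.get_calibration('scene'),manip.get_calibration('side'),manip.get_calibration('wrist'))
a=shot('scene','s1.png')
for q in ['wheel','mark','post_top','carousel','amber_bottle','beaker','jar']:
    print(q,[(np.round(np.array(r['extent'])*[640,400,640,400],1),round(r['p'],2)) for r in manip.search_frame(q,'scene')[:2]])
b=shot('side','d1.png')
cv2.imwrite('pics/both.png',np.vstack([a,b])[:,:,::-1])
for q in ['wheel','mark','post_top','carousel']:
    print(q,[(np.round(np.array(r['extent'])*[640,400,640,400],1),round(r['p'],2)) for r in manip.search_frame(q,'side')[:2]])
s=manip.sense();print(s['time'],s['tool_pos'],s['tcp_rot'])
E
```

```text
pics
{'intrinsics': array([[363.8166868 ,   0.        , 319.48680952],
       [  0.        , 363.8166868 , 196.14914339],
       [  0.        ,   0.        ,   1.        ]]), 'cam_to_world': array([[ 3.30535606e-01, -7.50838011e-01,  5.71829079e-01,
         1.25433472e+03],
       [ 9.43740815e-01,  2.56540814e-01, -2.08662609e-01,
        -2.24206397e+02],
       [ 9.97432074e-03,  6.08628863e-01,  7.93392350e-01,
         9.97929520e+02],
       [ 0.00000000e+00,  0.00000000e+00,  0.00000000e+00,
         1.00000000e+00]])} {'intrinsics': array([[491.48674108,   0.        , 314.89843275],
       [  0.        , 491.48674108, 199.6366863 ],
       [  0.        ,   0.        ,   1.        ]]), 'cam_to_world': array([[ 9.91226907e-01,  9.16162877e-02, -9.52663401e-02,
         4.55491868e+02],
       [-1.32053796e-01,  6.56102223e-01, -7.43028712e-01,
        -1.06237333e+03],
       [-5.56907478e-03,  7.49090334e-01,  6.62444456e-01,
         1.03453938e+03],
       [ 0.00000000e+00,  0.00000000e+00,  0.00000000e+00,
         1.00000000e+00]])} {'intrinsics': array([[315.43650357,   
[... 611 characters left out ...]
63.5, 332.2, 231.1]), 0.21)]
carousel [(array([243.4, 163.7, 331.2, 230. ]), 0.92), (array([392.4, 127.9, 408.3, 153.9]), 0.75)]
amber_bottle [(array([393.2, 125.4, 408.7, 155.8]), 0.95)]
beaker [(array([171.3, 185.9, 203. , 214.1]), 0.97), (array([245.5, 161.8, 331.6, 232.7]), 0.41)]
jar [(array([356.4, 233.6, 377.4, 255.9]), 0.91)]
wheel [(array([243.9, 192.5, 342.7, 267.4]), 0.57)]
mark [(array([244.6, 194.5, 344. , 272.5]), 0.68), (array([360.7, 175.2, 377.3, 197.5]), 0.56)]
post_top [(array([244.3, 197.3, 343.8, 268.8]), 0.71)]
carousel [(array([240.2, 197.6, 339.2, 282.2]), 0.9)]
0.65 [259.58350129 595.90223711 226.63845465] [2.03959584e-01 9.78979309e-01 1.83725571e-06 3.10988817e-06]
```

View pics/s1.png

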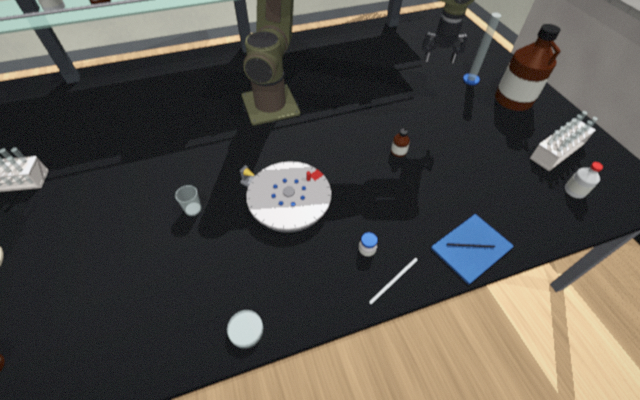

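View pics/d1.png

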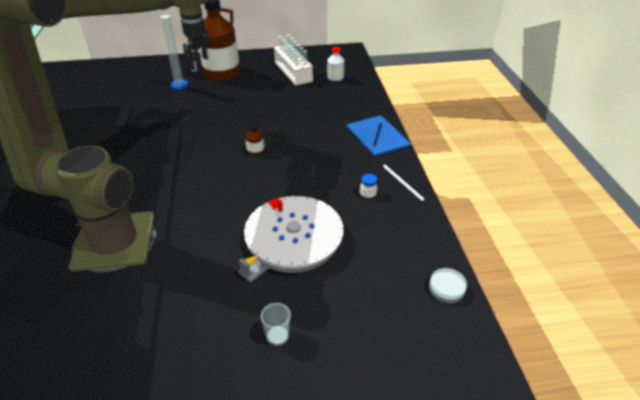

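The scene picture shows the disc centred near (289,194), the yellow pointer at (247,173) and the red post and mark near (314,175). In the side picture they are at (293,230), (250,262) and (276,204). Next I turn these into positions.

```bash
cat >> h.py <<'E'
def masks(im):
    h=cv2.cvtColor(im,cv2.COLOR_RGB2HSV).astype(int); H,S,V=h[...,0],h[...,1],h[...,2]
    return dict(red=((H<8)|(H>172))&(S>150)&(V>90), yel=(H>18)&(H<34)&(S>130)&(V>90),
                blue=(H>100)&(H<130)&(S>90)&(V>60), white=(S<50)&(V>120))
def box(m,x0,y0,x1,y1):
    o=np.zeros_like(m); o[y0:y1,x0:x1]=m[y0:y1,x0:x1]; return o
E
cat > fit.py <<'E'
from h import *
from scipy.optimize import least_squares
B={'scene':(235,150,345,240),'side':(230,185,355,285)}
for c in B:
    im=cv2.imread({'scene':'pics/s1.png','side':'pics/d1.png'}[c])[:,:,::-1].copy(); m=masks(im)
    n,l,st,ce=cv2.connectedComponentsWithStats(box(m['blue'],*B[c]).astype(np.uint8),connectivity=8)
    P=np.array([onz(c,*p,54)[:2] for p in ce[1:]])
    print(c,'blobs',n-1)
    r=least_squares(lambda q:np.hypot(*(P-q).T)-52,P.mean(0),loss='soft_l1'); print(' caps centre',r.x.round(1),r.fun.round(1))
    w=box(m['white']|m['blue']|m['red'],*B[c]).astype(np.uint8)
    k=max(cv2.findContours(w,0,1)[0],key=cv2.contourArea)[:,0]
    hub=r.x
    Q=np.array([onz(c,*p,47)[:2] for p in k]); d=np.hypot(*(Q-hub).T)
    print(' rim median r',np.percentile(d,[10,50,90]).round(1))
    for col,z in(('red',47),('yel',52)):
        vv,uu=np.nonzero(box(m[col],*B[c]))
        X=np.array([onz(c,u,v,z)[:2] for u,v in zip(uu,vv)]); D=X-hub
        print(' ',col,len(uu),X.mean(0).round(1),'r',np.hypot(*D.mean(0)).round(1),'bearing',np.arctan2(*D.mean(0)[::-1]).round(3))
        if col=='red': print(np.c_[np.hypot(*D.T),np.arctan2(D[:,1],D[:,0])*100].round(0).astype(int).tolist())
    for ext in ():pass
sc={'amber':[400.5,155],'beaker':[187,214],'jar':[367,255]}
for k,p in sc.items(): print(k,onz('scene',*p,0).round(0))
E
python3 fit.py
python3 - <<'E'
import cv2,numpy as np
a=cv2.imread('pics/s1.png')[150:245,230:345];b=cv2.imread('pics/d1.png')[185:290,230:355]
f=lambda x:cv2.resize(x,(400,400*x.shape[0]//x.shape[1]//2*2),interpolation=cv2.INTER_CUBIC)
a,b=f(a),f(b);h=min(len(a),len(b));cv2.imwrite('pics/crop.png',np.hstack([a[:h],b[:h]]))
E
```

```text
scene blobs 8
 caps centre [522.5 -67. ] [ 0.1 -0.9 -1.  -0.4 -0.4 -0.4 -0.3 -0.5]
 rim median r [138.  141.1 144.2]
  red 95 [474.6  39.4] r 116.7 bearing 1.994
[[142, 208], [136, 208], [139, 206], [141, 204], [133, 205], [135, 203], [138, 202], [140, 200], [112, 220], [125, 207], [127, 205], [130, 203], [132, 201], [135, 199], [137, 197], [140, 196], [142, 194], [106, 221], [108, 218], [110, 215], [119, 206], [121, 204], [124, 202], [126, 200], [129, 198], [132, 197], [134, 195], [137, 193], [139, 192], [142, 190], [102, 218], [104, 215], [107, 213], [109, 210], [111, 208], [113, 206], [116, 204], [118, 201], [121, 199], [123, 198], [126, 196], [129, 194], [131, 192], [134, 191], [137, 189], [139, 188], [99, 215], [101, 213], [103, 210], [105, 207], [108, 205], [110, 203], [113, 201], [115, 199], [118, 197], [120, 195], [123, 193], [126, 191], [128, 189], [131, 188], [134, 186], [95, 212], [97, 210], [100, 207], [102, 204], [105, 202], [107, 200], [110, 198], [112, 196], [115, 194], [117, 192], [120, 190], [123, 188], [126, 187], [92, 209], [94, 206], [96, 204], [99, 201], [104, 19
[... 1223 characters left out ...]
93], [117, 191], [115, 188], [114, 186], [113, 184], [112, 181], [122, 205], [120, 203], [119, 201], [117, 199], [115, 197], [114, 195], [112, 192], [111, 190], [110, 187], [109, 185], [107, 182], [116, 205], [115, 203], [113, 201], [111, 199], [110, 196], [108, 194], [107, 192], [106, 189], [104, 186], [103, 184], [113, 207], [111, 205], [109, 203], [108, 201], [106, 198], [104, 196], [103, 193], [102, 191], [100, 188], [99, 185], [107, 207], [105, 205], [104, 203], [99, 195], [98, 193], [96, 190], [95, 187], [94, 195], [92, 192], [91, 189], [90, 197], [88, 194], [87, 191]]
  yel 62 [ 394.5 -173.9] r 164.3 bearing -2.446
amber [449. 394.   0.]
beaker [ 463. -402.    0.]
jar [798. 101.   0.]
```

View pics/crop.png

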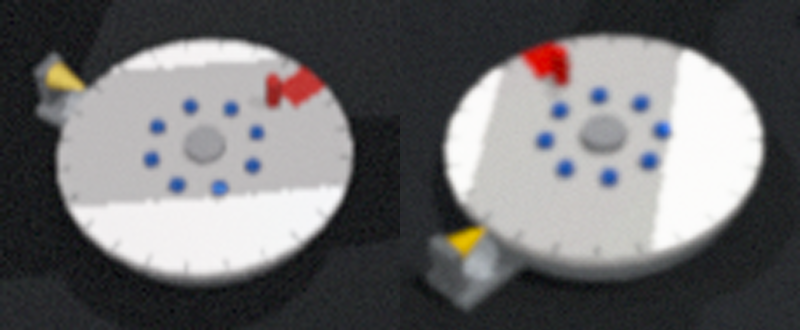

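The hub is at about (521.5, -67.8). The pointer bears -2.448 rad and the mark about 1.94 rad, so the wheel angle is about -1.9. I'll turn and close the gripper, then move above the brake spot on the outer band.

step_arm([
  [0,0,0,0,0,0,0.94],
  [0,0,0,0,0,0,0.94],
  [0,0,0,0,0,0,0.94],
  [0,0,0,0,0,0,0.94],
  [0,0,0,0,0,0,0.94],
  [0,0,0,0,0,0,0.93],
], squeeze=40)

```text
time: 1.4
tool_pos: [259.6, 595.9, 226.7]
tcp_rot: [0.437, 0.899, 0.0, -0.0]
force: [-1.1, 0.5, -0.6]
opening: -0.2
gripper_force: 0.0
```

step_arm([
  [0,-0.0565,-0.0206,0,0,0,0],
  [0,-0.0565,-0.0206,0,0,0,0],
  [0,-0.0565,-0.0206,0,0,0,0],
  [0,-0.0565,-0.0206,0,0,0,0],
  [0,-0.0565,-0.0206,0,0,0,0],
  [0,-0.0565,-0.0206,0,0,0,0],
  [0,-0.0565,-0.0206,0,0,0,0],
  [0,-0.0565,-0.0206,0,0,0,0],
  [0,-0.0565,-0.0206,0,0,0,0],
  [0,-0.0565,-0.0206,0,0,0,0],
])

```text
time: 2.65
tool_pos: [448.6, 22.9, 227.1]
tcp_rot: [0.436, 0.9, 0.0, 0.001]
force: [1.0, 1.0, 0.8]
opening: 0.1
gripper_force: 0.0
```

```bash
cat > trk.py <<'E'
from h import *
from functools import lru_cache
HUB=np.array([521.5,-67.8]); PB=-2.448
def render(cam,th):
    b=PB+th; e=np.array([np.cos(b),np.sin(b)]); t=np.array([-e[1],e[0]]); S=4
    out=np.zeros((400,640),np.float32); big=np.zeros((400*S,640*S),np.uint8)
    def hull(P):
        q=np.array([CP(cam,p) for p in P]); q=((q+.5)*S).round().astype(np.int32)
        cv2.fillConvexPoly(big,cv2.convexHull(q),1)
    hull([[*(HUB+r*e+w*t),47] for r in(100,139) for w in(-18,18)])
    hull([[*(HUB+85*e+8*np.array([np.cos(a),np.sin(a)])),z] for a in np.linspace(0,6.28,16) for z in(47,87)])
    return cv2.resize(big.astype(np.float32),(640,400),interpolation=cv2.INTER_AREA)
cal={c:manip.get_calibration(c) for c in('scene','side')}
def CP(cam,P):
    c=cal[cam];K=c['intrinsics'];T=c['cam_to_world'];q=T[:3,:3].T@(np.array(P,float)-T[:3,3]);p=K@[q[0],-q[1],-q[2]];return p[:2]/p[2]
Bx={'scene':(225,140,350,245),'side':(225,175,360,295)}
def angle(im,cam):
    x0,y0,x1,y1=Bx[cam]; m=masks(im)['red'][y0:y1,x0:x1].astype(np.float32)
    f=lambda th:-float((m*render(cam,th)[y0:y1,x0:x1]).sum()/(np.maximum(m,render(cam,th)[y0:y1,x0:x1]).sum()+1e-6))
    g=np.arange(-3.14,3.14,.1); v=[f(x) for x in g]; k=g[int(np.argmin(v))]
    g=np.arange(k-.12,k+.12,.01); v=np.array([f(x) for x in g]); i=int(np.argmin(v))
    w=np.maximum(0,-v-(-v.min())*.93); return float((w*g).sum()/w.sum()),float(-v[i]),int(m.sum())
def T(): return manip.sense()['time']
E
python3 - <<'E'
from trk import *
s=manip.sense();print(s['time'],s['tool_pos'].round(1),s['tcp_rot'],s['force'],s['opening'],s['joint_pos'].round(2))
for c,f in(('scene','s1.png'),('side','d1.png')): print(angle(cv2.imread('pics/'+f)[:,:,::-1].copy(),c))
E
```

```text
2.65 [448.6  22.9 227.1] [4.35981825e-01 8.99955115e-01 3.77525747e-04 7.04687732e-04] [1.00274539 0.97004998 0.80118767] 0.07508702473179488 [-0.07 -0.34  2.08  0.    1.41 -0.74]
(-1.871357743600645, 0.595726490020752, 95)
(-1.8837844058224182, 0.6499017477035522, 118)
```

Both cameras give a wheel angle of about -1.88. Next I lower at the brake spot to find the contact height.

step_arm([
  [0,0.002,0,0.05,0,0,0],
  [0,0,0,0.05,0,0,0],
  [0,0,0,0.04,0,0,0],
  [0,0,0,0.012,0,0,0],
  [0,0,0,0.003,0,0,0],
  [0,0,0,0,0,0,0],
])

```text
time: 3.4
tool_pos: [448.4, 26.4, 73.4]
tcp_rot: [0.436, 0.9, 0.001, 0.001]
force: [-0.4, -0.8, -0.5]
opening: -0.1
gripper_force: 0.0
```

step_arm([
  [0,0,0,0.002,0,0,0],
  [0,0,0,0.002,0,0,0],
])

```text
time: 3.65
tool_pos: [447.8, 26.4, 68.6]
tcp_rot: [0.436, 0.9, 0.0, 0.001]
force: [1.0, -0.5, -0.3]
opening: 0.1
gripper_force: 0.0
```

step_arm([
  [0,0,0,0.001,0,0,0],
  [0,0,0,0,0,0,0],
])

```text
time: 3.9
tool_pos: [446.9, 26.4, 66.6]
tcp_rot: [0.436, 0.9, -0.0, -0.0]
force: [0.2, -0.5, 0.5]
opening: -0.1
gripper_force: 0.0
```

step_arm([
  [0,0,0,0.001,0,0,0],
  [0,0,0,0,0,0,0],
])

```text
time: 4.15
tool_pos: [446.9, 26.4, 65.5]
tcp_rot: [0.436, 0.9, -0.0, -0.0]
force: [0.2, 0.3, -0.2]
opening: -0.3
gripper_force: 0.0
```

step_arm([
  [0,0,0,0.001,0,0,0],
  [0,0,0,0,0,0,0],
])

```text
time: 4.4
tool_pos: [446.9, 26.4, 64.5]
tcp_rot: [0.436, 0.9, -0.0, -0.0]
force: [0.5, 0.7, 0.1]
opening: -0.1
gripper_force: 0.0
```

step_arm([
  [0,0,0,0.001,0,0,0],
  [0,0,0,0,0,0,0],
])

```text
time: 4.65
tool_pos: [446.9, 26.4, 63.5]
tcp_rot: [0.436, 0.9, -0.0, -0.0]
force: [-0.2, -1.6, -0.0]
opening: -0.1
gripper_force: 0.0
```

step_arm([
  [0,0,0,0.001,0,0,0],
  [0,0,0,0,0,0,0],
])

```text
time: 4.9
tool_pos: [446.9, 26.4, 62.5]
tcp_rot: [0.436, 0.9, -0.0, -0.0]
force: [-0.0, 0.0, -0.8]
opening: -0.1
gripper_force: 0.0
```

```bash
python3 - <<'E'
from trk import *
a=shot('scene')[100:245,220:360];b=shot('side')[150:290,220:360]
cv2.imwrite('pics/c2.png',np.hstack([cv2.resize(x,(400,400),interpolation=cv2.INTER_CUBIC) for x in(a,b)])[:,:,::-1])
for P in([446.9,26.4,47],[446.9,26.4,43.5]): print(CP('scene',P),CP('side',P))
E
```

```text
[308.05337122 169.82508198] [265.56244503 208.44118463]
[308.06835523 170.4922248 ] [265.64708343 209.30702172]
```

View pics/c2.png

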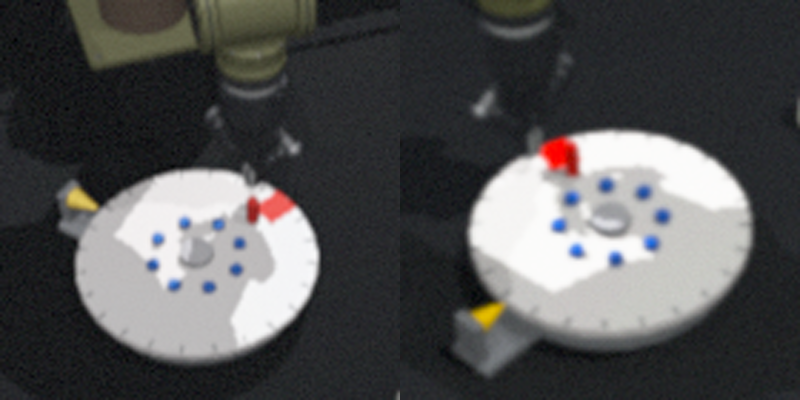

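The finger is over the outer band in both views, with the tip near (308,167) in the scene and (266,203) in the side view. It seems to be still just above the disc, so I keep lowering.

step_arm([
  [0,0,0,0.001,0,0,0],
  [0,0,0,0,0,0,0],
])

```text
time: 5.25
tool_pos: [446.9, 26.4, 61.5]
tcp_rot: [0.436, 0.9, -0.0, -0.0]
force: [-0.3, 0.9, -0.3]
opening: -0.1
gripper_force: 0.0
```

step_arm([
  [0,0,0,0.001,0,0,0],
  [0,0,0,0,0,0,0],
])

```text
time: 5.5
tool_pos: [446.9, 26.4, 60.5]
tcp_rot: [0.436, 0.9, -0.0, -0.0]
force: [-0.6, 0.1, -0.7]
opening: -0.2
gripper_force: 0.0
```

step_arm([
  [0,0,0,0.001,0,0,0],
  [0,0,0,0,0,0,0],
])

```text
time: 5.75
tool_pos: [446.9, 26.4, 59.5]
tcp_rot: [0.436, 0.9, -0.0, -0.0]
force: [1.0, 0.2, 0.3]
opening: 0.2
gripper_force: 0.0
```

step_arm([
  [0,0,0,0.001,0,0,0],
  [0,0,0,0.001,0,0,0],
])

```text
time: 6.0
tool_pos: [447.0, 26.4, 57.6]
tcp_rot: [0.436, 0.9, -0.0, -0.0]
force: [-0.6, 0.9, 0.5]
opening: 0.2
gripper_force: 0.0
```

step_arm([
  [0,0,0,0.001,0,0,0],
  [0,0,0,0.001,0,0,0],
])

```text
time: 6.25
tool_pos: [447.0, 26.4, 55.5]
tcp_rot: [0.436, 0.9, -0.0, -0.0]
force: [-0.4, -0.9, -0.7]
opening: -0.1
gripper_force: 0.0
```

```bash
python3 - <<'E'
from trk import *
a=shot('side','d3.png')[180:240,240:300];w=shot('wrist','w3.png')
cv2.imwrite('pics/c3.png',np.hstack([cv2.resize(a,(400,400),interpolation=cv2.INTER_CUBIC),cv2.resize(w[:,120:520],(400,400))])[:,:,::-1])
s=manip.sense();print(s['tool_pos'],s['force'],s['joint_torque'].round(1),s['wrist_torque'])
E
```

```text
[446.90173711  26.44578565  55.48781338] [0.43574369 0.41383062 0.4849083 ] [ -0.  -24.5 -31.9  -0.   -0.   -0. ] [0.03732592 0.04174156 0.02928251]
```

View pics/c3.png

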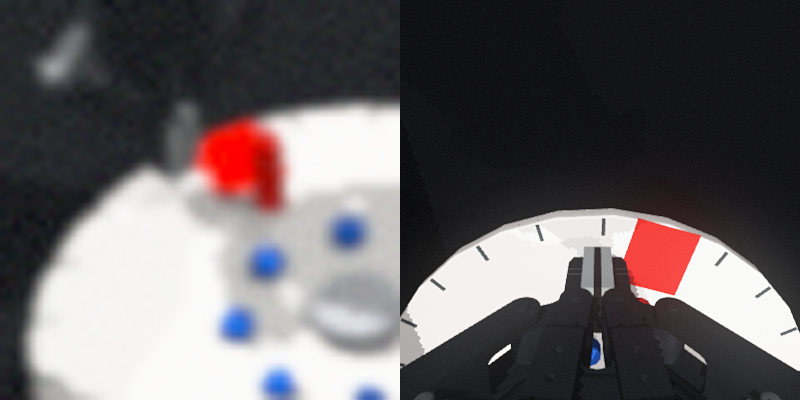

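```bash
python3 - <<'E'
from trk import *
from scipy.spatial.transform import Rotation as R
c=manip.get_calibration('wrist');M=c['mount'];K=c['intrinsics']
def pt(p):
    q=M[:3,:3].T@(np.array(p,float)-M[:3,3]);v=K@[q[0],-q[1],-q[2]];return (v[:2]/v[2]).round(0)
for z in(-10,0,5,9,14,19): print(z,[pt([x,0,z]) for x in(-11,0,11)],pt([11,10,z]),pt([11,15,z]))
s=manip.sense();Rt=R.from_quat(s['tcp_rot']).as_matrix()
def w(P): return pt(Rt.T@(np.array(P)-s['tool_pos']))
n=np.array([-.62,.784])
print('rim',w([*(HUB+140*n),47]),'120',w([*(HUB+120*n),47]),'mark',[w([*(HUB+r*np.array([np.cos(b),np.sin(b)])),47]) for b in [PB-1.88] for r in(100,139)])
im=cv2.imread('pics/w3.png'); 
cv2.imwrite('pics/c4.png',cv2.resize(im[190:330,220:420],(800,560)))
E
```

```text
-10 [array([315., 288.]), array([315., 269.]), array([315., 249.])] [336. 249.] [346. 249.]
0 [array([316., 277.]), array([316., 259.]), array([315., 240.])] [335. 240.] [344. 240.]
5 [array([316., 272.]), array([316., 254.]), array([316., 236.])] [334. 236.] [344. 236.]
9 [array([316., 268.]), array([316., 251.]), array([316., 233.])] [334. 233.] [343. 233.]
14 [array([316., 263.]), array([316., 246.]), array([316., 229.])] [333. 229.] [342. 229.]
19 [array([316., 259.]), array([316., 242.]), array([316., 225.])] [333. 225.] [342. 225.]
rim [316. 218.] 120 [316. 251.] mark [array([364., 288.]), array([388., 229.])]
```

View pics/c4.png

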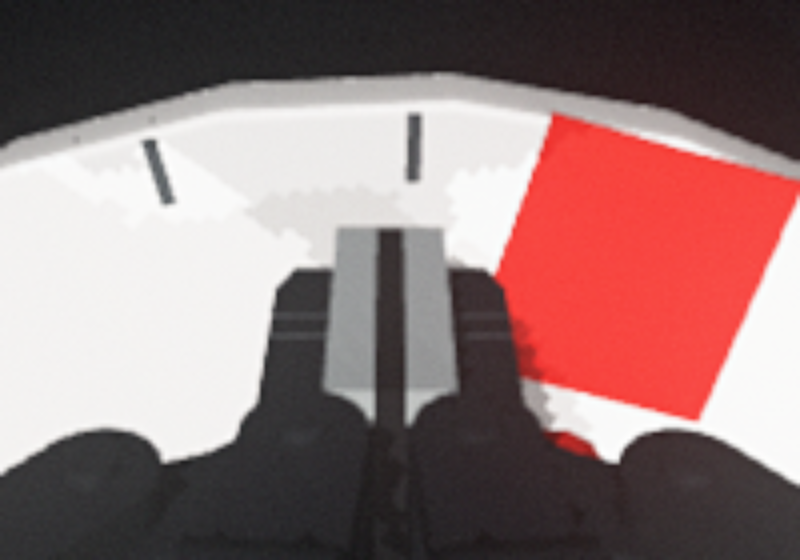

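The wrist view shows the tip at about row 247 with its shadow offset, so it is still above the disc. With the jaws shut, the tips reach less far ahead than the stated 19 mm. I'll keep lowering, still well clear of the post.

step_arm([
  [0,0,0,0.001,0,0,0],
  [0,0,0,0.001,0,0,0],
])

```text
time: 6.6
tool_pos: [447.0, 26.4, 53.6]
tcp_rot: [0.436, 0.9, 0.0, 0.0]
force: [0.6, -0.8, -0.1]
opening: 0.2
gripper_force: 0.0
```

step_arm([
  [0,0,0,0.001,0,0,0],
  [0,0,0,0.001,0,0,0],
])

```text
time: 6.85
tool_pos: [447.0, 26.4, 51.6]
tcp_rot: [0.436, 0.9, 0.0, 0.0]
force: [-0.3, -0.2, 0.3]
opening: -0.1
gripper_force: 0.0
```

step_arm([
  [0,0,0,0.001,0,0,0],
  [0,0,0,0.001,0,0,0],
])

```text
time: 7.1
tool_pos: [447.0, 26.4, 49.6]
tcp_rot: [0.436, 0.9, 0.0, 0.0]
force: [0.0, -0.2, 0.4]
opening: -0.1
gripper_force: 0.0
```

step_arm([
  [0,0,0,0.001,0,0,0],
  [0,0,0,0.001,0,0,0],
])

```text
time: 7.35
tool_pos: [447.0, 26.4, 47.6]
tcp_rot: [0.436, 0.9, 0.0, 0.0]
force: [-0.4, 0.2, 0.5]
opening: 0.1
gripper_force: 0.0
```

step_arm([
  [0,0,0,0.001,0,0,0],
  [0,0,0,0.001,0,0,0],
])

```text
time: 7.6
tool_pos: [447.0, 26.4, 45.6]
tcp_rot: [0.436, 0.9, 0.0, 0.0]
force: [0.0, 0.7, 0.2]
opening: -0.2
gripper_force: 0.0
```

```bash
python3 - <<'E'
from trk import *
w=shot('wrist','w4.png'); a=shot('scene');b=shot('side')
A=cv2.resize(w[190:330,220:420],(800,560))[:300]
B=np.hstack([cv2.resize(a[140:200,270:350],(400,300),interpolation=cv2.INTER_CUBIC),cv2.resize(b[180:240,240:320],(400,300),interpolation=cv2.INTER_CUBIC)])
cv2.imwrite('pics/c5.png',np.vstack([A,B])[:,:,::-1])
s=manip.sense();print(s['time'],s['tool_pos'],s['force'],angle(b,'side'),angle(a,'scene'))
E
```

```text
7.75 [446.93632333  26.43094159  45.55223003] [-0.34843231  0.15290231  0.31165722] (-1.877661796753302, 0.6193400025367737, 116) (-1.8662994260493517, 0.5603634715080261, 87)
```

View pics/c5.png

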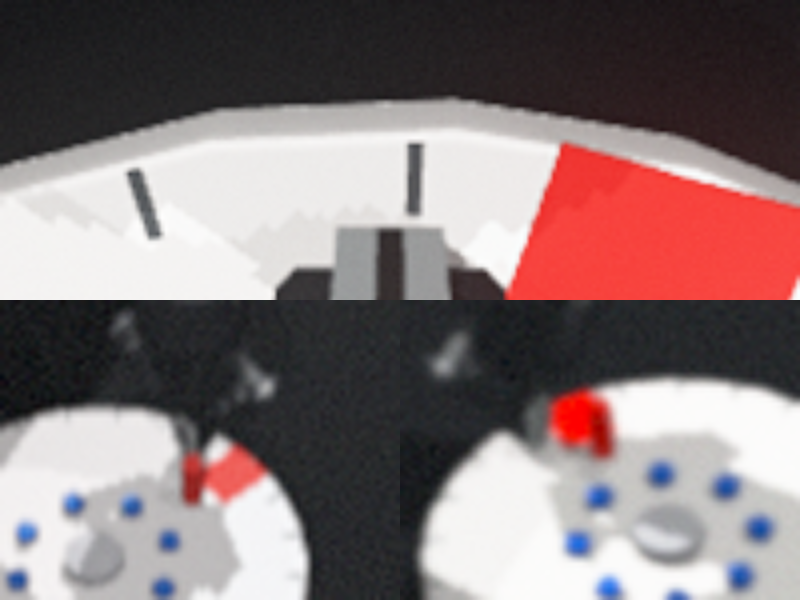

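The tip's edge stays at row 247 while its shadow closes in, which puts the real tip about 8 mm behind the TCP. Contact should then come at TCP z ≈ 39. I'll lower in small steps.

step_arm([
  [0,0,0,0.001,0,0,0],
  [0,0,0,0.001,0,0,0],
  [0,0,0,0.001,0,0,0],
])

```text
time: 8.12
tool_pos: [447.0, 26.4, 42.6]
tcp_rot: [0.436, 0.9, -0.0, -0.0]
force: [-0.0, 0.6, 0.1]
opening: 0.3
gripper_force: 0.0
```

step_arm([
  [0,0,0,0.001,0,0,0],
  [0,0,0,0.001,0,0,0],
])

```text
time: 8.38
tool_pos: [448.0, 27.1, 42.2]
tcp_rot: [0.436, 0.9, 0.001, 0.0]
force: [-3.9, 4.1, 13.2]
opening: 0.7
gripper_force: 6.6
```

step_arm([
  [0,0,0,0.001,0,0,0],
  [0,0,0,0,0,0,0],
])

```text
time: 8.62
tool_pos: [448.6, 27.5, 42.2]
tcp_rot: [0.436, 0.9, 0.002, 0.001]
force: [-3.8, 5.5, 14.2]
opening: 0.3
gripper_force: 7.0
```

step_arm([
  [0,0,0,0.001,0,0,0],
  [0,0,0,0,0,0,0],
])

```text
time: 8.88
tool_pos: [449.3, 27.8, 42.2]
tcp_rot: [0.436, 0.9, 0.002, 0.001]
force: [-5.1, 6.9, 18.3]
opening: -0.2
gripper_force: 9.4
```

Contact is at TCP z ≈ 42.2, so a brake command of about 41.5 gives 2 to 5 N. Next I lift over the post and set up the flick, behind the post with an 8 mm gap.

step_arm([
  [0,0,0,-0.02,0,0,0],
  [0,0,0,-0.04,0,0,0],
  [0,0,0.0275,0,0,0,0],
  [0,-0.037,0.0275,0,0,0,0],
  [0,0,0,0,0,0,0],
  [0,0,0,0.03,0,0,0],
  [0,0,0,0.016,0,0,0],
  [0,0,0,0,0,0,0],
])

```text
time: 9.88
tool_pos: [511.1, 31.6, 50.8]
tcp_rot: [0.436, 0.9, -0.001, -0.002]
force: [-0.5, 0.3, -0.8]
opening: 0.2
gripper_force: 0.0
```

```bash
python3 - <<'E'
from trk import *
s=manip.sense();p=s['tool_pos'][:2]-HUB
print(s['time'],s['tool_pos'].round(1),'s',p@[-.784,-.62],'n',p@[-.62,.784],s['force'].round(1))
print(angle(shot('side'),'side'),angle(shot('scene'),'scene'))
E
```

```text
9.875 [511.1  31.6  50.8] s -53.474331352138606 n 84.41343924454759 [-0.5  0.3 -0.8]
(-1.7343925828894164, 0.5938697457313538, 126) (-1.7097302651723194, 0.25178825855255127, 33)
```

The lift-off turned the wheel to -1.73, which is harmless before the start. Now the flick.

step_arm([
  [0,0,-0.006,0,0,0,0],
  [0,0,-0.01,0,0,0,0],
  [0,0,-0.015,0,0,0,0],
  [0,-0.002,-0.02,0,0,0,0],
  [0,-0.002,-0.012,0,0,0,0],
  [0,0,0,0,0,0,0],
  [0,0,0,-0.05,0,0,0],
])

```text
time: 10.85
tool_pos: [462.6, -10.5, 99.0]
tcp_rot: [0.436, 0.9, -0.001, -0.005]
force: [1.2, 0.3, 0.5]
opening: 0.2
gripper_force: 0.0
```

```bash
python3 - <<'E'
from trk import *
s=manip.sense();p=s['tool_pos'][:2]-HUB
print(s['time'],s['tool_pos'].round(1),'s',p@[-.784,-.62],'n',p@[-.62,.784],s['force'].round(1))
R=[]
for k in range(6):
    t=T(); R.append((t,shot('side')))
for t,i in R[::2]: print(t,angle(i,'side'))
E
```

```text
10.85 [462.6 -10.5  99. ] s 10.634169582505537 n 81.48260895054764 [1.2 0.3 0.5]
10.85 (-0.6337535205250818, 0.5760776400566101, 132)
10.95 (-0.43506134960934195, 0.5810734629631042, 131)
11.05 (-0.24385655896714292, 0.6276983618736267, 140)
```

The wheel is turning freely at about 1.95 rad/s. I move to the brake hover.

step_arm([
  [0,0.02,0.005,0,0,0,0],
  [0,0.019,0.0055,0,0,0,0],
  [0,0,0,0.018,0,0,0],
  [0,0,0,0.018,0,0,0],
  [0,0,0,0,0,0,0],
  [0,0,0,0,0,0,0],
  [0,0,0,0,0,0,0],
  [0,0,0,0,0,0,0],
])

```text
time: 12.15
tool_pos: [450.7, 26.3, 67.3]
tcp_rot: [0.436, 0.9, 0.0, 0.001]
force: [0.2, -0.0, -0.4]
opening: -0.0
gripper_force: 0.0
```

```bash
cat > m.py <<'E'
from trk import *
import sys,json,os
s=manip.sense();p=s['tool_pos'][:2]-HUB
print(s['time'],s['tool_pos'].round(1),'s',round(p@[-.784,-.62],1),'n',round(p@[-.62,.784],1),s['force'].round(1))
L=json.load(open('log.json')) if os.path.exists('log.json') else []
for k in range(int(sys.argv[1])):
    t=T(); i=shot('side'); a=angle(i,'side'); L.append((t,a[0])); print(round(t,3),round(a[0],3),round(a[1],2),a[2])
json.dump(L,open('log.json','w'))
E
python3 m.py 3
```

```text
12.15 [450.7  26.3  67.3] s -2.8 n 117.7 [ 0.2 -0.  -0.4]
12.15 1.718 0.59 138
12.2 1.804 0.61 138
12.25 1.884 0.65 144
```

step_arm([
  [0,0,0,0,0,0,0],
  [0,0,0,0,0,0,0],
  [0,0,0,0,0,0,0],
  [0,0,0,0,0,0,0],
  [0,0,0,0,0,0,0],
  [0,0,0,0,0,0,0],
  [0,0,0,0,0,0,0],
  [0,0,0,0,0,0,0],
  [0,0,0,0,0,0,0],
  [0,0,0,0,0,0,0],
])

```text
time: 13.55
tool_pos: [450.2, 26.4, 66.6]
tcp_rot: [0.436, 0.9, 0.0, -0.0]
force: [0.3, -0.4, 0.4]
opening: -0.0
gripper_force: 0.0
```

```bash
python3 m.py 2
```

```text
13.55 [450.2  26.4  66.6] s -2.5 n 118.1 [ 0.3 -0.4  0.4]
13.55 -2.533 0.56 100
13.6 -2.468 0.57 103
```

step_arm([
  [0,0,0,0,0,0,0],
  [0,0,0,0,0,0,0],
  [0,0,0,0,0,0,0],
  [0,0,0,0.008,0,0,0],
  [0,0,0,0.01,0,0,0],
  [0,0,0,0.0025,0,0,0],
  [0,0,0,0,0,0,0],
  [0,0,0,0,0,0,0],
  [0,0,0,0,0,0,0],
])

```text
time: 14.78
tool_pos: [450.5, 26.4, 46.4]
tcp_rot: [0.436, 0.9, 0.0, 0.0]
force: [-0.4, -0.1, -0.2]
opening: 0.1
gripper_force: 0.0
```

```bash
python3 m.py 4; python3 - <<'E'
import json,numpy as np
from scipy.optimize import least_squares
L=np.array(json.load(open('log.json'))); t=L[:,0];a=L[:,1].copy()
a[t>13]+=2*np.pi; a[(t>13)&(a<3)]+=2*np.pi; a=np.where((t>14)&(a>7),a-2*np.pi,a)
t=np.r_[10.85,10.95,11.05,t];a=np.r_[-.634,-.435,-.244,a]
# w'=-(c+w)/tau
f=lambda q,x:q[0]+(q[1]+q[3])*q[2]*(1-np.exp(-(x-12)/q[2]))-q[3]*(x-12)
r=least_squares(lambda q:np.r_[(f(q,t)-a)/.02,(q[2]-11.7)/3,(q[3]-1)/.15],[1.5,1.6,11.7,1.])
q=r.x;print(q.round(3),(f(q,t)-a).round(3))
g=np.arange(14,19,.005);v=f(q,g)
for th in(6.1,6.2,6.2832,6.35):
    i=np.argmin(abs(v-th));print(th,g[i].round(3),((v[i+1]-v[i])/.005).round(2))
E
```

```text
14.775 [450.5  26.4  46.4] s -2.7 n 117.9 [-0.4 -0.1 -0.2]
14.775 -1.145 0.58 139
14.825 -1.093 0.57 136
14.875 -1.046 0.54 131
14.925 -0.997 0.55 136
[1.475 1.67  9.746 1.022] [-0.002 -0.002  0.003  0.004 -0.001 -0.    -0.002 -0.004  0.001 -0.001
  0.002  0.001]
6.1 15.85 0.79
6.2 15.975 0.77
6.2832 16.085 0.75
6.35 16.175 0.73
```

The coast model fits within 4 mrad, and the mark passes the pointer at t ≈ 16.085 s at 0.75 rad/s. I time the contact for about 16.06 s.

step_arm([
  [0,0,0,0,0,0,0],
  [0,0,0,0,0,0,0],
  [0,0,0,0,0,0,0],
  [0,0,0,0,0,0,0],
  [0,0,0,0,0,0,0],
  [0,0,0,0,0,0,0],
  [0,0,0,0.001,0,0,0],
  [0,0,0,0.0011,0,0,0],
  [0,0,0,0.0023,0,0,0],
  [0,0,0,0,0,0,0],
])

```text
time: 16.23
tool_pos: [450.8, 26.6, 42.3]
tcp_rot: [0.436, 0.9, 0.0, 0.0]
force: [-0.7, 1.0, 3.3]
opening: 0.5
gripper_force: 2.1
```

```bash
python3 m.py 2
```

```text
16.225 [450.8  26.6  42.3] s -3.1 n 117.9 [-0.7  1.   3.3]
16.225 0.011 0.63 145
16.275 0.011 0.63 146
```

The wheel stopped at +0.011 rad with 3.3 N on it. I lift straight off.

step_arm([
  [0,0,0,0,0,0,0],
  [0,0,0,-0.02,0,0,0],
  [0,0,0,-0.05,0,0,0],
  [0,0,0,-0.06,0,0,0],
  [0,0.03,0,-0.03,0,0,0],
  [0,0,0,0,0,0,0],
  [0,0,0,0,0,0,0],
  [0,0,0,0,0,0,0],
])

```text
time: 17.32
tool_pos: [430.8, 49.6, 199.5]
tcp_rot: [0.436, 0.9, -0.001, -0.002]
force: [0.2, 0.0, -0.8]
opening: 0.1
gripper_force: 0.0
```

```bash
python3 m.py 2; python3 - <<'E'
from trk import *
a=shot('scene');b=shot('side');print(angle(a,'scene'))
for c,i in(('scene',a),('side',b)):
    m=box(masks(i)['yel'],230,150,300,290);v,u=np.nonzero(m);X=onz(c,u.mean(),v.mean(),52)[:2];print(c,X.round(1),len(u))
cv2.imwrite('pics/c6.png',np.hstack([cv2.resize(a[145:245,230:345],(400,350),interpolation=2),cv2.resize(b[185:290,230:355],(400,350),interpolation=2)])[:,:,::-1])
E
```

```text
17.325 [430.8  49.6 199.5] s -1.6 n 148.3 [ 0.2  0.  -0.8]
17.325 0.038 0.58 134
17.375 0.035 0.58 133
(0.023523117071995857, 0.5239965319633484, 76)
scene [ 393.6 -174.2] 48
side [ 394.5 -173.8] 63
```

View pics/c6.png

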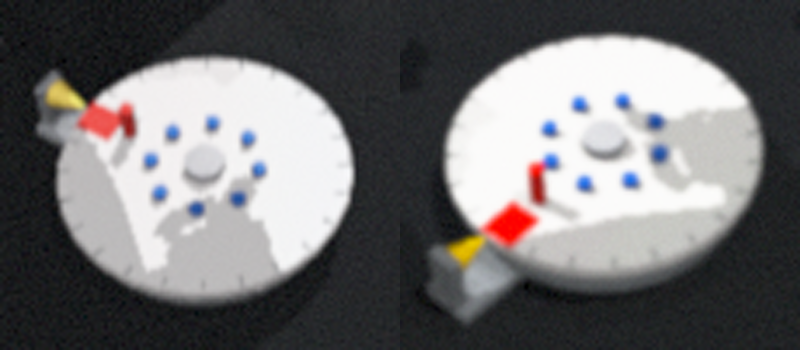

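The pointer tip aims at the middle of the red mark in both views, at about (85,108) in the left crop and (485,240) in the right. The offset is about 0.03 rad (4 mm), the carousel has not shifted and the hand is clear, so I'm handing it in.

```bash
python3 -c "
from cell import manip
print(manip.sign_off())"
```

```text
the job is handed in; nothing more can be done
None
```

The job is handed in: the wheel was flicked anticlockwise, passed the pointer once, and was braked on its next pass; it now rests about 0.03 rad (4 mm) past the pointer, with the hand clear; a height-check touch before the flick had turned the resting wheel about 0.15 rad.

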